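Take the angle stop out of the bar bender

ROBOT

A 6-joint arm with a two-finger parallel gripper is mounted at the origin on the work surface. World frame = base frame: x ahead of the robot, y to its left, z up, the work surface at z = 0. Lengths are in m, angles in rad, forces in N, time in s.
With the tool pointing down it reaches from about 0.425 to 0.95 m from the base axis. Payload 3.5 kg.
Tool frame: the origin (TCP) lies at the very end of the fingers, on their centre line; the grasp point (between the pads) lies 19 mm behind it; y points along the fingers, z is the direction in which the jaws open and shut, and the axes are right-handed (so a half turn about y gives the same grasp; the last joint's range is limited). The gripper opens to 85 mm and grips with 20 to 120 N. Pads are 22 mm wide; open, the fingers measure 114 mm over their backs; the gripper's body (76 mm by 85 mm) begins 54 mm behind the grasp point. The pads swing forward as they close: fully open they stand 13 mm farther back than shut.
Start: joints at [1.061, 0.286, 1.577, -0, 1.279, -0.15], TCP at [0.238, 0.632, 0.201] pointing down, gripper open.
Joint ranges: [-2.77, 2.77], [-0.9, 2.22], [0.21, 2.48], [-1.53, 4.67], [0.24, 2.81], [-2.84, 2.84]. Speed limits (rad/s): [2.79, 2.79, 3.14, 3.14, 3.14, 3.14].

INTERFACE

Orientations are given as a unit quaternion [x, y, z, w].
In Python, from plant import ctrl gives the robot as it stands. The module is installed in compiled form; this text tells all that it offers.
- The arm moves only by the tool jog_arm, never from a script. Its argument "deltas" is a list of rows, each a list of 3 entries, a list of its own where there are three numbers: the turn, a rotation vector about the tool's x, y, z in rad, then the shift along the tool's x, y, z in m, then the opening, from 0 (shut) to 1 (fully open). In form: [[[wx, wy, wz], [dx, dy, dz], gripper], ...]. A call has 1 to 10 rows; each row is the pose to reach, as a shift and turn from the pose measured when the call began, along the tool's axes at that moment; what a row does not reach only later rows make up. A row lasts 1/12 s, in which the tool goes at most 41.7 mm and 7.16 degrees, less where a joint would pass 70% of its speed; a pose out of reach is approached as far as the arm can. A call with a gripper value outside its range is refused whole. The fingers move at their own pace and stop on an object; "force" is the grip in N (left out, the last holds). Time passes only in rows, so rows that repeat a pose let the fingers close. It gives the time, the measured TCP pose, the force and the opening at its end, in the units of the state.
- ctrl.get_state(): the state, without advancing time (a new reading comes with each control period).
- ctrl.read_camera(name): name is "side" or "top" or "wrist"; returns a dict with "pixels" (384x512x3 uint8, blue, green, red), "range_z" (384x512 float32, m along the optical axis (not along the pixel's ray), 0 where there is no reading), "fx", "fy", "cx", "cy" (pixels), "T" (4x4, takes a point from camera to world coordinates); the wrist camera has in their place "mount" (4x4, takes a point from camera to tool coordinates, whose origin is the TCP and whose axes are the tool frame's). Camera axes: x right, y up, looking along -z (the intrinsics and any distortion apply to the point x, -y, -z); pixel columns grow to the right and rows downward; lengths in m; the calibration is good to about 2 mm. The wrist camera is an equidistant fisheye: a pixel r from the principal point sees the ray r / f radians off the axis. A picture is of the moment at which its call begins: read the wrist's pose just before it.
- ctrl.sign_off(): hands the job in, once; it reports no verdict.
The state is a dict: "time": time; "qpos": joint angles; "dq": joint speeds; "joint_efforts": joint torques, N m; "eef_pos": TCP position; "tcp_rot": TCP orientation; "contact_force": force on the tool from outside, world axes, zero at the start; "wrist_torque": the same for the moment, N m; "opening": opening from 0.0 (shut) to 1.0 (fully open).
Only numpy, scipy, OpenCV 4.12 (cv2) and the standard library are available. Lean on these libraries where they do the work, as an engineer would, in place of code of your own. Each camera call takes 0.05 s, during which the arm holds its last target.

TASK

Take the big ball-knob stop out of the bar bender and put it away. Its foot is held under the lips of the round slot, so slide it round to the gap where the lips are cut away, lift it out there and stand it upright, on its foot, in the empty half of the grey parts tray. Let go of it, and leave the tray and everything else on the bench where they are.

Things in the scene. Friction and masses are not known exactly. Their poses are not given: they have to be found in the camera images.
- bender: Bench bar bender bolted to the table: grey round cast base 340 mm across, with bolted lugs out to 200 mm from its centre. Origin: centre of the underside, on the table; z up. A round T-slot of pitch radius 130 mm runs right round the centre: slot floor 10 mm above the table, channel 30 mm wide and 10 mm high, over it flat steel lips with a 14 mm slot between them, lip tops at 28.5 mm.
- gap_stretch (a point): Point on the bender's slot, at lip-top height (28.5 mm), 35 degrees clockwise from the bender's +x axis, seen from above. At one place only, both lips are cut away over 32 mm of the slot: the gap. The lip rings can be clocked, so the gap's middle lies anywhere within 11 degrees (25 mm along the slot) either way of this point: look for it or feel for it.
- slot_x (a point): Point on the middle of the slot at lip-top height, on the bender's own +x axis (0 degrees). Under the lips the stop's foot can rise only 2 mm; with a slight upward pull on the knob it comes up at the gap and nowhere else.
- bender_pin (a point): Top of the bender's centre pin, 95 mm above the table: round former 80 mm across, 54 mm high, under it. The bending arm, up to 101 mm high, reaches 190 mm from the pin and is swung back, 145 to 215 degrees from +x. A hex-nut clamp, 54 mm high, is fixed in the slot 95 degrees clockwise from +x. Leave them as they are.
- stop: The angle stop, 74 mm tall, about 0.25 kg, loose in the greased round slot (its clamping is undone): steel disc foot 25 mm across and 8 mm thick at the bottom, held under the lips; stem 10 mm across; collar 22 mm across between 21.5 and 27.5 mm height; black 40 mm ball knob on top. Origin: centre of the foot's underside, z up the stem. It starts in the slot at 5 to 75 degrees anticlockwise from the base's +x axis.
- stop_ball (a point): Centre of the stop's black 40 mm ball knob, 54 mm above the foot's underside (64 mm above the table when the foot is on the slot floor). Grip the ball here, from above; it can be held at any angle round the stem.
- tray: Grey open parts tray, 200 x 140 mm, 34 mm high, walls and floor 4 mm, on the table left or right of the bender; origin at the centre of its underside, x along its 200 mm. A wall across the middle makes two halves of 94 x 132 mm: the -x half is empty, the +x half holds a small ball-knob stop and a nut.
- tray_free (a point): Centre of the floor of the tray's empty half (4 mm above the table).
- small_stop: Smaller stop of the same kind (ball 28 mm, foot 20 mm, 54 mm tall) standing in the tray's other half; origin under its foot. To be left alone.
- spare_nut: Hex nut, 30 mm across flats, 16 mm high, in the tray's other half. To be left alone.
- crate: Open plywood crate with steel offcuts, 200 x 150 mm, 60 mm high, on the other side of the bender from the tray; origin at the centre of its underside. To be left alone.
- spare_former: Spare round former, 56 mm across, 32 mm high, standing on the table beyond the bender. To be left alone.
- offcut: Steel flat offcut, 50 x 80 x 20 mm, on the table beyond the bender. To be left alone.
- wrench: Steel wrench, 200 mm, lying beyond the bender. To be left alone.
- grease_can: Closed metal can, 64 mm across, 75 mm high, beyond the bender. To be left alone.
There are look-alikes about, which are no part of the job. What is shaped like the stop but red is not meant.

How it is judged:
On the way, in this order (a step that is already met when the one before it is completed fails the run):
1. the stop has been slid round the slot into the stretch where the gap is, its foot still in the slot (y of stop in the frame of bender below -0.035 m and x of stop in the frame of bender above 0.06 m and z of stop in the frame of bender below 0.018 m), for 0.1 s.
2. the stop is lifted out of the slot, clear of the lips (z of stop in the frame of bender above 0.035 m and horizontal distance between stop and bender below 0.16 m), for 0.1 s.
At the end, for the whole second after the job is handed in: The stop stands on its foot on the floor of the tray's empty half (foot's underside within 5 mm of the floor, stem within 0.12 rad of upright), at rest and let go (x of stop in the frame of tray between -0.092 and -0.012 m and y of stop in the frame of tray between -0.062 and 0.062 m and z of stop in the frame of tray between 0 and 0.009 m and angle between stop's own z axis and vertical below 0.12 rad and linear speed of stop below 0.02 m/s and contact force between the fingers and stop below 0.01 N); the robot touches nothing.
It fails at once if the tray is shoved more than 30 mm (distance of tray from where it was at the start of the episode above 0.03 m).
It fails at once if another thing on the bench or in the tray is moved more than 30 mm (distance of any of small_stop, spare_nut, spare_former, offcut, wrench, grease_can, crate from where it was at the start of the episode above 0.03 m).
It also fails if it takes over 64 s, if anything falls off the work surface, if the arm or the gripper's body presses on something with over 40 N, if the wrist force passes 120 N, or if a joint passes its speed limit or range.

## Working session

There is one attempt and no reset: what is moved stays moved. The work goes in short steps, Python scripts to look and compute and a tool call to move; the robot and the scene stay as the last step left them, time stands still between calls to the robot, and variables do not carry over. Pictures are saved under pics/ and viewed, and the job is handed in when it is done.

Besides the shell and the picture viewer there is one more tool, called after ">>>" as name([rows], argument=value, ...), one row to a line, values as JSON. jog_arm: Moves the arm, as the interface text tells. Its arguments: {"type":"object","properties":{"deltas":{"type":"array","items":{"type":"array"}},"force":{"type":"number"}},"required":["deltas"]}

```bash
mkdir -p pics; cat > h.py <<'E'
import numpy as np, cv2
from plant import ctrl
from scipy.spatial.transform import Rotation as R
def snap(n,f):
    s=ctrl.get_state(); c=ctrl.read_camera(n); cv2.imwrite('pics/'+f,c['pixels']); np.save('pics/'+f+'.npy',c['range_z']); 
    import pickle; pickle.dump((s,c),open('pics/'+f+'.pkl','wb')); return s,c
def load(f):
    import pickle; return pickle.load(open('pics/'+f+'.pkl','rb'))
def camT(s,c):
    if 'T' in c: return c['T']
    T=np.eye(4);T[:3,:3]=R.from_quat(s['tcp_rot']).as_matrix();T[:3,3]=s['eef_pos'];return T@c['mount']
def ray(s,c,u,v):
    T=camT(s,c); x=(u-c['cx'])/c['fx'];y=(v-c['cy'])/c['fy']
    if 'T' not in c:
        r=np.hypot(x,y); k=np.tan(r)/r if r>1e-9 else 1; x*=k;y*=k
    d=np.array([x,-y,-1.]); return T[:3,3],T[:3,:3]@d
def plane(s,c,u,v,z):
    o,d=ray(s,c,u,v); return o+d*(z-o[2])/d[2]
def pt(s,c,u,v):
    o,d=ray(s,c,u,v); return o+d*c['range_z'][int(v),int(u)]
E
python3 - <<'E'
from h import *
for n in('side','top','wrist'):
    s,c=snap(n,n+'0.png'); print({k:c[k] for k in c if k not in('pixels','range_z')})
print(s)
E
```

```text
{'fx': 404.35732810139467, 'fy': 404.35732810139467, 'cx': 252.02318179377505, 'cy': 189.13091717467452, 'T': array([[-0.96526348,  0.16326831, -0.203985  ,  0.40359674],
       [-0.26055606, -0.6595234 ,  0.70508115,  0.71199004],
       [-0.01941547,  0.73373861,  0.6791544 ,  0.79238226],
       [ 0.        ,  0.        ,  0.        ,  1.        ]])}
{'fx': 479.2512640281666, 'fy': 479.2512640281666, 'cx': 255.91104385113715, 'cy': 197.23286798761603, 'T': array([[-0.01440742,  0.99701546, -0.07584584,  0.50869013],
       [-0.99989353, -0.01419036,  0.00340008, -0.01771657],
       [ 0.00231365,  0.07588675,  0.99711376,  1.36305939],
       [ 0.        ,  0.        ,  0.        ,  1.        ]])}
{'fx': 297.3186396354542, 'fy': 297.3186396354542, 'cx': 255.927159411703, 'cy': 199.25575691402523, 'mount': array([[-1.53928335e-03, -9.47192402e-01, -3.20662103e-01,
        -8.23896114e-02],
       [ 3.02922695e-04,  3.20662026e-01, -9.47193630e-01,
        -1.72740257e-01],
       [ 9.99998769e-01, -1.55513521e-03, -2.06663642e-04,
        -2.33146365e-04],
       [ 0.00000000e+00,  0.00000000e+00,  0.00000000e+00,
         1.00000000e+00]])}
{'time': 0.1, 'qpos': array([ 1.06098961e+00,  2.87116759e-01,  1.57806056e+00,  4.03100310e-05,
        1.27863228e+00, -1.49987884e-01]), 'dq': array([ 0.00118338, -0.00170347, -0.00374581, -0.00062903, -0.00067094,
       -0.00170166]), 'joint_efforts': array([-8.66057485e-05, -4.07290506e+01, -2.93701887e+01, -1.48755971e-04,
        3.36682366e-03,  1.72032168e-05]), 'eef_pos': array([0.23728992, 0.6311911 , 0.19974291]), 'tcp_rot': array([ 0.69642997, -0.1268008 ,  0.12626717, -0.69495572]), 'contact_force': array([-0.05455954, -0.74838429, -0.04431549]), 'wrist_torque': array([ 0.02828077, -0.00698573,  0.02019604]), 'opening': 0.9981128700505505}
```

View pics/top0.png

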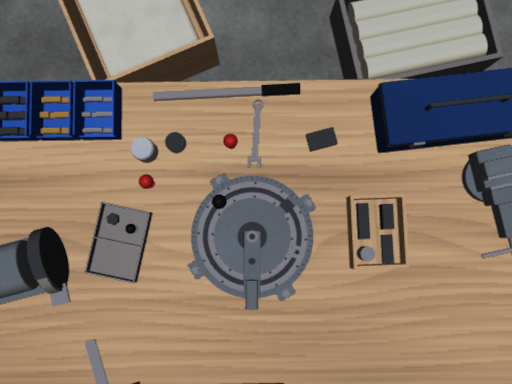

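View pics/side0.png

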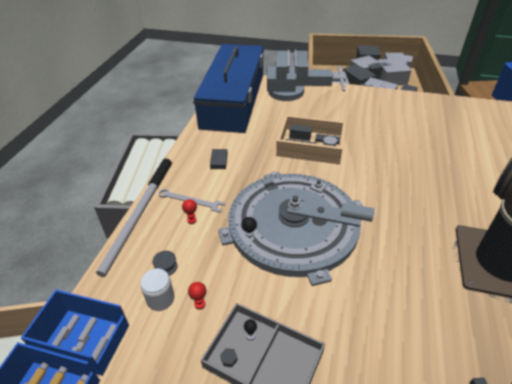

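View pics/wrist0.png

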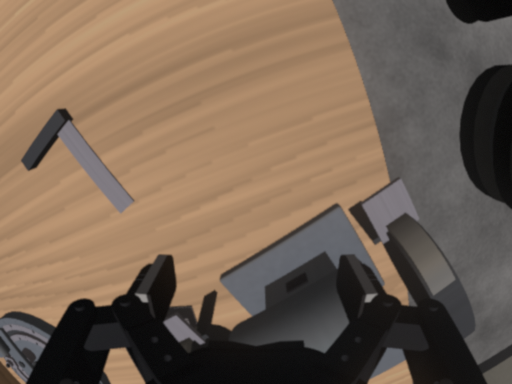

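```bash
python3 - <<'E'
from h import *
s,c=load('top0.png')
cv2.imwrite('pics/topc.png',cv2.resize(c['pixels'][165:310,180:325],None,fx=4,fy=4,interpolation=cv2.INTER_CUBIC))
cv2.imwrite('pics/topt.png',cv2.resize(c['pixels'][190:295,75:175],None,fx=5,fy=5,interpolation=cv2.INTER_CUBIC))
s2,c2=load('side0.png')
cv2.imwrite('pics/sidec.png',cv2.resize(c2['pixels'][165:290,215:385],None,fx=4.5,fy=4.5,interpolation=cv2.INTER_CUBIC))
for u,v in [(252,237),(220,202),(288,205),(50,260),(20,270),(130,229),(113,219),(230,142)]: print(u,v,pt(s,c,u,v).round(3))
for u,v in [(20,230),(249,225)]: print(u,v,pt(s2,c2,u,v).round(3))
E
```

```text
252 237 [ 0.5   -0.01   0.095]
220 202 [0.595 0.074 0.081]
288 205 [ 0.588 -0.113  0.011]
50 260 [0.451 0.493 0.161]
20 270 [0.429 0.554 0.187]
130 229 [0.526 0.322 0.056]
113 219 [0.555 0.378 0.022]
230 142 [0.758 0.046 0.074]
20 230 [ 1.944 -0.304 -0.75 ]
249 225 [0.593 0.091 0.076]
```

View pics/topc.png

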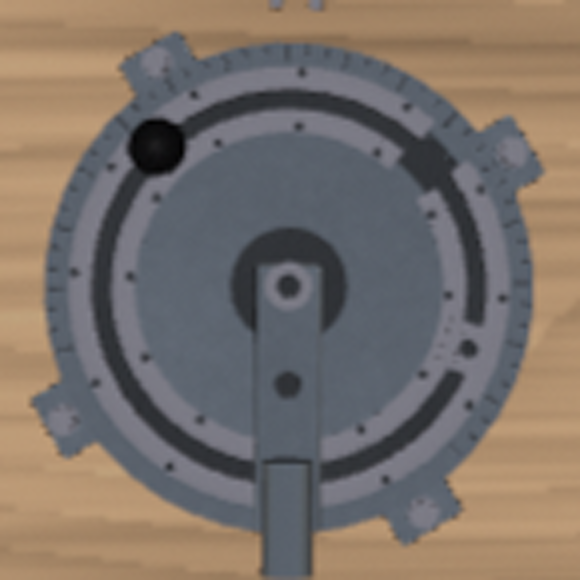

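View pics/sidec.png

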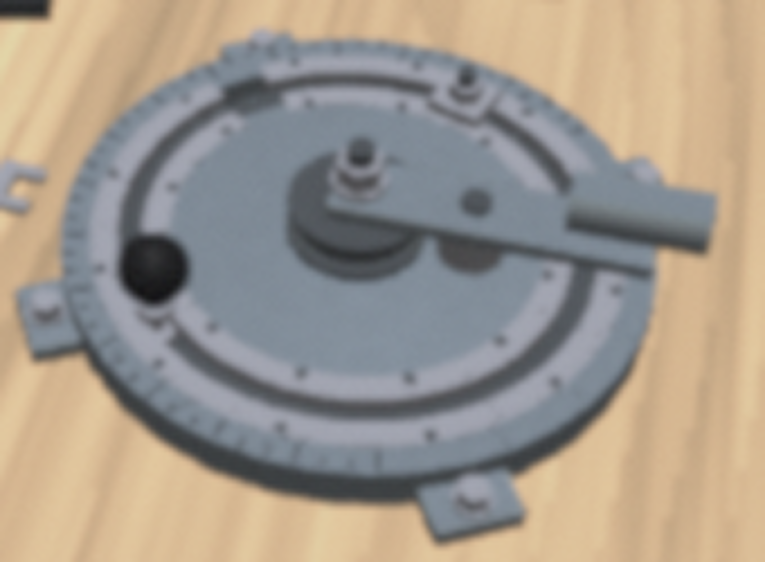

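View pics/topt.png

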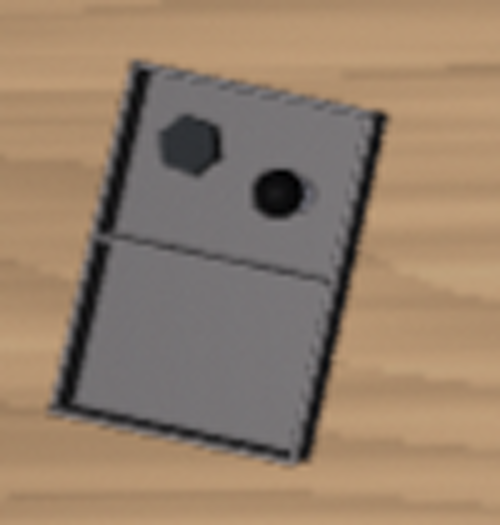

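```bash
cat >> h.py <<'E'
def cloud(s,c):
    H,W=c['range_z'].shape; u,v=np.meshgrid(np.arange(W)+0.,np.arange(H)+0.)
    x=(u-c['cx'])/c['fx'];y=(v-c['cy'])/c['fy']
    if 'T' not in c:
        r=np.hypot(x,y)+1e-9;k=np.tan(r)/r;x=x*k;y=y*k
    T=camT(s,c); P=np.stack([x,-y,-np.ones_like(x)],-1)*c['range_z'][...,None]
    return P@T[:3,:3].T+T[:3,3]
from scipy.optimize import least_squares
def circ(P,x0):
    return least_squares(lambda p:np.hypot(P[:,0]-p[0],P[:,1]-p[1])-p[2],x0,loss='soft_l1',f_scale=.002).x
def sphere(P,x0,r=.02):
    return least_squares(lambda p:np.linalg.norm(P-p,axis=1)-r,x0,loss='soft_l1',f_scale=.001).x
E
python3 - <<'E'
from h import *
for n in('top','side'):
    s,c=load(n+'0.png'); P=cloud(s,c); g=c['pixels'].max(2)
    rad=np.hypot(P[...,0]-.5,P[...,1]+.01)
    m=(g<75)&(rad>.115)&(rad<.145)&(P[...,2]<.03)&(P[...,2]>-.01)
    print(n,'slot',m.sum(),circ(P[m],[.5,-.01,.13]).round(4),'z',np.median(P[m][:,2]))
    m2=(rad>.14)&(rad<.163)&(P[...,2]<.045); print('lip z',np.median(P[m2][:,2]))
    m=(g<45)&(np.hypot(P[...,0]-.595,P[...,1]-.08)<.035)&(P[...,2]>.05)
    b=sphere(P[m],[.595,.08,.064]); print('ball',m.sum(),b.round(4))
    for q,w in (((.526,.322,.04),.014),):
        m=(g<45)&(np.hypot(P[...,0]-q[0],P[...,1]-q[1])<.02)&(P[...,2]>.03); print('small',sphere(P[m],q,w).round(4))
    # tray rim
    m=(np.abs(P[...,2]-.034)<.005)&(np.abs(P[...,0]-.5)<.13)&(np.abs(P[...,1]-.345)<.12)
    r=cv2.minAreaRect((P[m][:,:2]*1000).astype(np.float32)); print('tray',r)
    gp={'top':(286.75,205.)}.get(n)
    if gp: print('gap',plane(s,c,*gp,.0285).round(4),plane(s,c,*gp,.01).round(4))
E
```

```text
top slot 1106 [ 0.5025 -0.0092  0.1321] z 0.009129031434961798
lip z 0.027088671706335443
ball 151 [0.5973 0.0802 0.063 ]
small [0.5277 0.3242 0.0427]
tray ((490.97882080078125, 363.76043701171875), (141.38546752929688, 199.81680297851562), 77.32283020019531)
gap [ 0.5873 -0.108   0.0285] [ 0.5883 -0.1092  0.01  ]
side slot 10 [ 0.4774 -0.0156  0.1552] z 0.013767137761203196
lip z 0.02753940241636471
ball 120 [0.5969 0.0793 0.0633]
small [0.5271 0.324  0.0439]
tray ((489.9248962402344, 363.93304443359375), (141.74484252929688, 200.46481323242188), 77.57001495361328)
```

```bash
python3 - <<'E'
from h import *
for n in('top','wrist'):
    s,c=load(n+'0.png'); P=cloud(s,c)
    m=(P[...,2]>.05)&(P[...,1]>.42)&(c['range_z']>0)
    print(n,m.sum())
    for y in np.arange(.42,.9,.04):
        for x0 in np.arange(.2,.7,.05):
            k=m&(abs(P[...,1]-y-.02)<.02)&(abs(P[...,0]-x0-.025)<.025)
            if k.sum()>5: print('x%.2f y%.2f n%d zmax %.3f'%(x0,y,k.sum(),P[k][:,2].max()))
E
```

```text
top 5466
x0.30 y0.42 n6 zmax 0.130
x0.30 y0.46 n80 zmax 0.134
x0.35 y0.46 n404 zmax 0.197
x0.40 y0.46 n601 zmax 0.217
x0.45 y0.46 n339 zmax 0.217
x0.30 y0.50 n7 zmax 0.130
x0.35 y0.50 n38 zmax 0.195
x0.40 y0.50 n151 zmax 0.217
x0.45 y0.50 n419 zmax 0.218
x0.50 y0.50 n332 zmax 0.200
x0.35 y0.54 n252 zmax 0.188
x0.40 y0.54 n483 zmax 0.203
x0.45 y0.54 n328 zmax 0.204
x0.35 y0.58 n174 zmax 0.195
x0.40 y0.58 n162 zmax 0.203
x0.45 y0.58 n187 zmax 0.199
wrist 43493
x0.30 y0.46 n184 zmax 0.130
x0.35 y0.46 n254 zmax 0.148
x0.30 y0.50 n86 zmax 0.129
x0.35 y0.50 n948 zmax 0.149
x0.40 y0.50 n220 zmax 0.103
x0.20 y0.54 n4829 zmax 0.336
x0.35 y0.54 n549 zmax 0.158
x0.20 y0.58 n6658 zmax 0.333
x0.35 y0.58 n1553 zmax 0.169
x0.20 y0.62 n6119 zmax 0.329
x0.30 y0.62 n101 zmax 0.153
x0.35 y0.62 n2615 zmax 0.187
x0.20 y0.66 n6574 zmax 0.335
x0.25 y0.66 n3566 zmax 0.335
x0.30 y0.66 n401 zmax 0.162
x0.35 y0.66 n645 zmax 0.200
x0.40 y0.66 n195 zmax 0.201
x0.20 y0.70 n66 zmax 0.332
x0.25 y0.70 n1018 zmax 0.334
x0.30 y0.70 n929 zmax 0.183
x0.35 y0.70 n62 zmax 0.201
x0.40 y0.70 n214 zmax 0.201
x0.25 y0.74 n915 zmax 0.144
x0.30 y0.74 n3210 zmax 0.208
x0.35 y0.74 n1219 zmax 0.216
x0.40 y0.74 n198 zmax 0.214
x0.35 y0.78 n100 zmax 0.216
x0.40 y0.78 n47 zmax 0.213
```

```bash
cat >> h.py <<'E'
def rel(target,ang=None):
    s=ctrl.get_state(); M=R.from_quat(s['tcp_rot']).as_matrix()
    print('t',round(s['time'],2),'pos',s['eef_pos'].round(4),'F',s['contact_force'].round(2),'open',round(s['opening'],3))
    print('axes x',M[:,0].round(3),'y',M[:,1].round(3),'z',M[:,2].round(3),'q',s['qpos'].round(2))
    for t in np.atleast_2d(target):
        print('d tool',(M.T@(t-s['eef_pos'])).round(4))
    # turn making y point down and z at heading ang
    if ang is not None:
        y=np.array([0,0,-1.]);z=np.array([np.cos(ang),np.sin(ang),0]);x=np.cross(y,z)
        D=np.stack([x,y,z],1); print('turn',R.from_matrix(M.T@D).as_rotvec().round(4))
E
python3 -c "
from h import *
rel([[.237,.631,.33],[.6,.08,.33],[.597,.08,.15]])"
```

```text
t 0.15 pos [0.2373 0.6313 0.1999] F [0.43 0.41 0.83] open 1.0
axes x [ 0.936 -0.352 -0.   ] y [-0.001 -0.002 -1.   ] z [ 0.352  0.936 -0.002] q [ 1.06  0.29  1.58  0.    1.28 -0.15]
d tool [-0.0003 -0.1301 -0.0006]
d tool [ 0.5335 -0.1295 -0.3886]
d tool [ 0.5307  0.0505 -0.3893]
```

>>> jog_arm([
  [[0,0,0],[0,-0.04,0],1],
  [[0,0,0],[0,-0.08,0],1],
  [[0,0,0],[0,-0.12,0],1],
  [[0,0,0],[0,-0.13,0],1],
  [[0,0,0],[0.03,-0.13,-0.022],1],
  [[0,0,0],[0.06,-0.13,-0.044],1],
  [[0,0,0],[0.09,-0.13,-0.066],1],
  [[0,0,0],[0.12,-0.13,-0.088],1],
  [[0,0,0],[0.15,-0.13,-0.11],1],
  [[0,0,0],[0.18,-0.13,-0.132],1],
])

```text
time: 0.98
eef_pos: [0.3599, 0.443, 0.3297]
tcp_rot: [0.696, -0.127, 0.126, -0.695]
contact_force: [0.7, 0.5, -0.4]
opening: 1.001
```

```bash
python3 -c "
from h import *
rel([[.525,.06,.28]])"
```

```text
t 0.98 pos [0.3599 0.443  0.3297] F [ 0.7   0.54 -0.37] open 1.001
axes x [ 0.936 -0.352 -0.   ] y [-0.001 -0.002 -1.   ] z [ 0.352  0.936 -0.002] q [ 0.71 -0.01  1.68 -0.    1.48 -0.5 ]
d tool [ 0.2893  0.0502 -0.3003]
```

>>> jog_arm([
  [[0,0,0],[0.028,0.005,-0.03],1],
  [[0,0,0],[0.056,0.01,-0.06],1],
  [[0,0,0],[0.084,0.015,-0.09],1],
  [[0,0,0],[0.112,0.02,-0.12],1],
  [[0,0,0],[0.14,0.03,-0.15],1],
  [[0,0,0],[0.168,0.04,-0.18],1],
  [[0,0,0],[0.196,0.05,-0.21],1],
  [[0,0,0],[0.224,0.06,-0.24],1],
  [[0,0,0],[0.255,0.07,-0.27],1],
  [[0,0,0],[0.289,0.07,-0.3],1],
])

```text
time: 1.82
eef_pos: [0.5197, 0.0663, 0.258]
tcp_rot: [0.697, -0.128, 0.125, -0.695]
contact_force: [0.8, 1.0, 0.8]
opening: 0.998
```

```bash
python3 - <<'E'
from h import *
s,c=snap('wrist','w1.png'); P=cloud(s,c); g=c['pixels'].max(2)
m=(g<45)&(np.hypot(P[...,0]-.597,P[...,1]-.08)<.035)&(P[...,2]>.045)&(P[...,2]<.09)
print('ball',m.sum(),sphere(P[m],[.597,.08,.064]).round(4))
rad=np.hypot(P[...,0]-.5,P[...,1]+.01)
m2=(rad>.14)&(rad<.163)&(P[...,2]<.045); print('lip z',np.median(P[m2][:,2]))
rel([[.597,.08,.15],[.597,.08,.045]])
E
```

```text
ball 353 [0.5985 0.0799 0.0641]
lip z 0.02799051444524761
t 1.87 pos [0.5232 0.06   0.2585] F [ 1.99 -4.1   0.46] open 1.0
axes x [ 0.934 -0.357  0.001] y [-0.002 -0.007 -1.   ] z [ 0.357  0.934 -0.007] q [-0.07 -0.08  1.87 -0.01  1.35 -1.28]
d tool [0.0617 0.1082 0.0458]
d tool [0.0616 0.2132 0.0466]
```

View pics/w1.png

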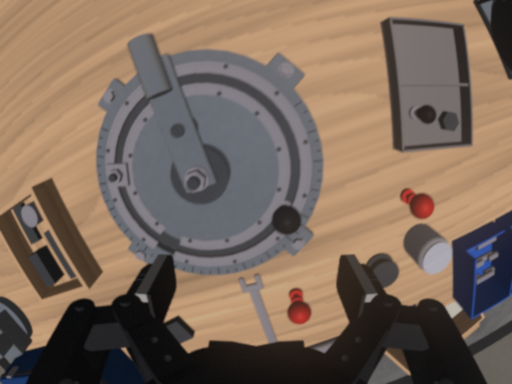

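The wrist view (w1.png) shows these candidates:
- the big black ball in the slot at (287,220), top (220,202)
- the small black ball in the tray at (424,113), top (130,229)
- two red stops at (422,205) and (299,312)

The ball in the slot is the one I want: black, 40 mm, radius about 130 mm. The gap is at top pixel (287,205).

>>> jog_arm([
  [[0,0,0],[0.03,0.01,0.023],1],
  [[0,0,0],[0.0615,0.02,0.0465],1],
  [[0,0,0],[0.0615,0.05,0.0465],1],
  [[0,0,0],[0.0615,0.08,0.0465],1],
  [[0,0,0],[0.0615,0.1,0.0465],1],
  [[0,0,0],[0.0615,0.11,0.0465],1],
  [[0,0,0],[0.0615,0.11,0.0465],1],
])

```text
time: 2.45
eef_pos: [0.5949, 0.0809, 0.1446]
tcp_rot: [0.698, -0.131, 0.126, -0.692]
contact_force: [-0.2, 0.2, 0.2]
opening: 1.003
```

```bash
python3 - <<'E'
from h import *
s,c=snap('wrist','w2.png'); P=cloud(s,c); g=c['pixels'].max(2)
m=(g<45)&(np.hypot(P[...,0]-.597,P[...,1]-.08)<.03)&(P[...,2]>.045)&(P[...,2]<.09)
print('ball',m.sum(),sphere(P[m],[.597,.08,.064]).round(4))
rel([[.5977,.0798,.046]],1.211)
E
```

```text
ball 1234 [0.5982 0.0799 0.0638]
t 2.5 pos [0.5963 0.0809 0.1472] F [ 0.18 -0.48  1.18] open 1.003
axes x [ 0.934 -0.357 -0.001] y [-0.004 -0.007 -1.   ] z [ 0.357  0.934 -0.008] q [-0.03  0.18  1.81 -0.01  1.16 -1.23]
d tool [0.0018 0.1012 0.0003]
turn [ 0.008  -0.005  -0.0013]
```

View pics/w2.png

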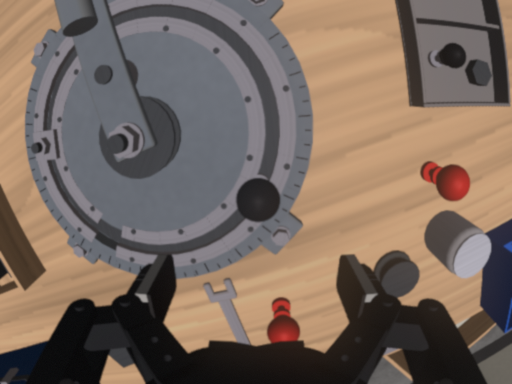

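>>> jog_arm([
  [[0.008,0,0],[0.002,0.03,0.0005],1],
  [[0.008,0,0],[0.002,0.06,0.0005],1],
  [[0.008,0,0],[0.002,0.085,0.0005],1],
  [[0.008,0,0],[0.002,0.101,0.0005],1],
  [[0.008,0,0],[0.002,0.101,0.0005],1],
  [[0.008,0,0],[0.002,0.101,0.0005],1],
])

```text
time: 3.0
eef_pos: [0.5989, 0.08, 0.0476]
tcp_rot: [-0.695, 0.128, -0.128, 0.696]
contact_force: [0.7, 0.2, -0.1]
opening: 1.0
```

>>> jog_arm([
  [[0,0,0],[0,0,0],0],
  [[0,0,0],[0,0,0],0],
  [[0,0,0],[0,0,0],0],
  [[0,0,0],[0,0,0],0],
  [[0,0,0],[0,0,0],0],
  [[0,0,0],[0,0,0],0],
  [[0,0,0],[0,0,0],0],
  [[0,0,0],[0,0,0],0],
], force=40)

```text
time: 3.67
eef_pos: [0.6032, 0.0798, 0.0535]
tcp_rot: [-0.695, 0.125, -0.132, 0.696]
contact_force: [-1.0, -0.1, 15.2]
opening: -0.001
```

```bash
python3 - <<'E'
from h import *
s,c=snap('wrist','w3.png')
C=np.array([.5015,-.0095])
p=s['eef_pos']; print(np.hypot(*(p[:2]-C)),np.degrees(np.arctan2(*(p[:2]-C)[::-1])))
rel([[.5977,.0798,.046]],1.211)
E
```

```text
0.13532103393746422 41.279054434091634
t 3.72 pos [0.6032 0.0798 0.0535] F [-2.46  0.51 15.58] open 0.0
axes x [ 0.934 -0.357  0.009] y [ 0.01 -0.   -1.  ] z [0.357 0.934 0.003] q [-0.04  0.3   1.85  0.    0.98 -1.24]
d tool [-0.0052  0.0075 -0.002 ]
turn [-0.0034 -0.0048  0.0091]
```

View pics/w3.png

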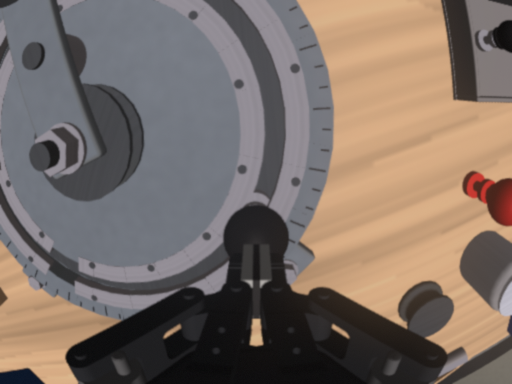

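```bash
python3 - <<'E'
from h import *
s,c=snap('side','s3.png')
cv2.imwrite('pics/s3c.png',cv2.resize(c['pixels'][100:290,180:385],None,fx=3.8,fy=3.0,interpolation=cv2.INTER_CUBIC))
s,c=load('w3.png');P=cloud(s,c)
for u,v in [(258,215),(258,232),(240,232),(275,232),(255,265),(245,262),(270,265),(255,300)]: print(u,v,pt(s,c,u,v).round(4),c['pixels'][v,u])
E
```

```text
258 215 [0.5834 0.0883 0.073 ] [35 33 34]
258 232 [0.5905 0.0856 0.0789] [39 38 40]
240 232 [0.5873 0.0762 0.0783] [36 34 35]
275 232 [0.5944 0.0941 0.0778] [35 35 38]
255 265 [0.5915 0.0834 0.1102] [23 22 24]
245 262 [0.5905 0.0788 0.1065] [59 60 61]
270 265 [0.5947 0.0896 0.109 ] [50 52 54]
255 300 [0.6028 0.0791 0.1207] [49 49 52]
```

View pics/s3c.png

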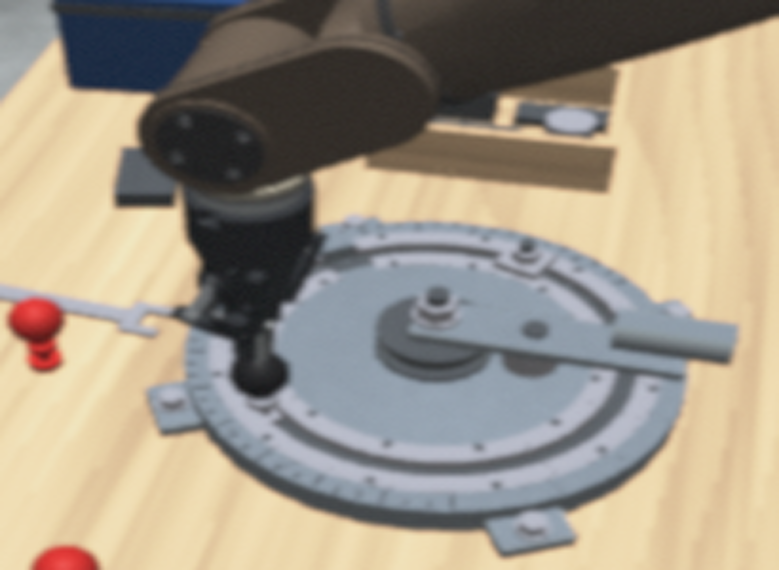

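```bash
python3 - <<'E'
from h import *
s,c=load('w3.png');P=cloud(s,c);H=c['range_z']
m=np.zeros(H.shape,bool); yy,xx=np.mgrid[:384,:512]
m=(np.hypot(xx-257,yy-232)<30)&(P[...,2]>.045)&(P[...,2]<.087)&(c['pixels'].max(2)<60)&(yy<250)
print(m.sum()); b=sphere(P[m],[.595,.08,.064]);print('ball',b, np.abs(np.linalg.norm(P[m]-b,axis=1)-.02).mean())
# finger profile down the centre column
for v in range(225,300,5): print(v,pt(s,c,256,v).round(4),pt(s,c,246,v).round(4))
s,c=load('s3.png');P=cloud(s,c)
m=(np.hypot(P[...,0]-.595,P[...,1]-.085)<.035)&(P[...,2]>.045)&(P[...,2]<.08)&(c['pixels'].max(2)<45)
b=sphere(P[m],[.595,.08,.064]);print('side ball',m.sum(),b,np.abs(np.linalg.norm(P[m]-b,axis=1)-.02).mean())
E
```

```text
2081
ball [0.60021781 0.0804538  0.06391203] 0.0003742115065482606
225 [0.5871 0.0857 0.0768] [0.5852 0.0806 0.0767]
230 [0.5883 0.0852 0.0805] [0.5867 0.08   0.0797]
235 [0.5906 0.0843 0.0815] [0.589  0.0792 0.0809]
240 [0.593  0.0834 0.0824] [0.591  0.0784 0.0827]
245 [0.5923 0.0837 0.0897] [0.5907 0.0787 0.089 ]
250 [0.5927 0.0835 0.0941] [0.5903 0.0791 0.0953]
255 [0.5926 0.0835 0.0994] [0.5908 0.079  0.0995]
260 [0.5926 0.0835 0.1042] [0.5903 0.0794 0.1053]
265 [0.5926 0.0835 0.1087] [0.5905 0.0794 0.1094]
270 [0.5923 0.0836 0.1134] [0.5904 0.0796 0.1139]
275 [0.5918 0.0837 0.1182] [0.5907 0.0796 0.1176]
280 [0.5923 0.0836 0.1212] [0.591  0.0795 0.1209]
285 [0.5951 0.0825 0.1208] [0.5894 0.0803 0.127 ]
290 [0.5969 0.0818 0.1218] [0.5895 0.0804 0.1304]
295 [0.599  0.081  0.1224] [0.5895 0.0805 0.1337]
side ball 87 [0.5982702  0.07972804 0.06373502] 0.001039609447248705
```

```bash
python3 - <<'E'
from h import *
for f in ('wrist0.png','w1.png','w2.png','w3.png'):
    s,c=load(f);T=c['mount'];P=cloud(s,c);M=R.from_quat(s['tcp_rot']).as_matrix()
    Q=(P-s['eef_pos'])@M
    m=(c['range_z']>0)&(np.abs(Q[...,0])<.03)&(np.abs(Q[...,2])<.07)&(Q[...,1]<.02)
    if f=='w3.png': m&=(P[...,2]>.0855)
    q=Q[m]; print(f,s['opening'],len(q),'y max pctl',np.percentile(q[:,1],[90,98,99.5,100]).round(4))
    t=q[q[:,1]>np.percentile(q[:,1],97)]; print(t[:,[0,2]].min(0).round(4),t[:,[0,2]].max(0).round(4))
    print(R.from_quat(s['tcp_rot']).as_matrix()[:,1].round(3))
E
```

```text
wrist0.png 0.9981128700505505 27604 y max pctl [-0.0726 -0.0524 -0.0467 -0.0427]
[-0.0117 -0.0558] [0.0114 0.0563]
[-0.001 -0.002 -1.   ]
w1.png 0.9978736532422896 27629 y max pctl [-0.0726 -0.0524 -0.0467 -0.0423]
[-0.0119 -0.0566] [0.0118 0.0559]
[-0.005 -0.001 -1.   ]
w2.png 1.0028766616657454 27638 y max pctl [-0.0727 -0.0523 -0.0464 -0.0427]
[-0.012  -0.0559] [0.0116 0.0566]
[-0.008 -0.007 -1.   ]
w3.png -0.0010882122105713853 30577 y max pctl [-0.0771 -0.0474 -0.0389 -0.0337]
[-0.012  -0.0137] [-0.0057  0.0134]
[ 0.01 -0.   -1.  ]
```

The fingers shut just above the ball. Contact and depth agree that the real fingertips end 30 mm (shut) to 43 mm (open) behind the reported TCP, so I need to go about 35 mm lower. The ball hasn't moved.

>>> jog_arm([
  [[0,0,0],[0,-0.015,0],0],
  [[0,0,0],[-0.004,-0.025,0],1],
  [[0,0,0],[-0.004,-0.025,0],1],
  [[0,0,0],[-0.004,-0.025,0],1],
  [[0,0,0],[-0.004,-0.025,0],1],
  [[0,0,0],[-0.004,-0.025,0],1],
  [[0,0,0],[-0.004,-0.025,0],1],
  [[0,0,0],[-0.004,-0.025,0],1],
  [[0,0,0],[-0.004,-0.025,0],1],
])

```text
time: 4.52
eef_pos: [0.5988, 0.0812, 0.0778]
tcp_rot: [-0.695, 0.125, -0.131, 0.696]
contact_force: [-0.1, 0.0, 0.5]
opening: 0.997
```

```bash
python3 - <<'E'
from h import *
rel([[.599,.080,.011]],1.211)
E
```

```text
t 4.52 pos [0.5988 0.0812 0.0778] F [-0.06  0.01  0.47] open 0.997
axes x [ 0.934 -0.357  0.008] y [ 0.009  0.    -1.   ] z [0.357 0.934 0.003] q [-0.03  0.26  1.85  0.    1.02 -1.24]
d tool [ 0.      0.0668 -0.0012]
turn [-0.0031 -0.0049  0.0081]
```

>>> jog_arm([
  [[0,0,0.008],[0,0.03,-0.001],1],
  [[0,0,0.008],[0,0.05,-0.001],1],
  [[0,0,0.008],[0,0.066,-0.001],1],
  [[0,0,0.008],[0,0.066,-0.001],1],
  [[0,0,0.008],[0,0.066,-0.001],1],
])

```text
time: 4.93
eef_pos: [0.5981, 0.0803, 0.0107]
tcp_rot: [-0.694, 0.129, -0.128, 0.696]
contact_force: [0.2, -0.1, 0.6]
opening: 0.996
```

>>> jog_arm([
  [[0,0,0],[0,0,0],0],
  [[0,0,0],[0,0,0],0],
  [[0,0,0],[0,0,0],0],
  [[0,0,0],[0,0,0],0],
  [[0,0,0],[0,0,0],0],
  [[0,0,0],[0,0,0],0],
  [[0,0,0],[0,0,0],0],
  [[0,0,0],[0,0,0],0],
], force=40)

```text
time: 5.6
eef_pos: [0.5992, 0.0803, 0.0123]
tcp_rot: [-0.694, 0.128, -0.128, 0.696]
contact_force: [-1.2, 0.7, 5.4]
opening: 0.445
```

```bash
python3 - <<'E'
from h import *
s,c=snap('wrist','w4.png')
C=np.array([.5015,-.0095])
p=s['eef_pos']; print(np.hypot(*(p[:2]-C)),np.degrees(np.arctan2(*(p[:2]-C)[::-1])))
rel([[.599,.080,.011]],1.211)
E
```

```text
0.13272846504792818 42.58216737960209
t 5.65 pos [0.5993 0.0803 0.0123] F [-0.57 -0.17  5.74] open 0.442
axes x [ 0.934 -0.357 -0.   ] y [ 0.001  0.003 -1.   ] z [0.357 0.934 0.003] q [-0.04  0.35  1.87  0.    0.92 -1.24]
d tool [-0.0001  0.0013 -0.0004]
turn [-0.0031 -0.0049 -0.0002]
```

View pics/w4.png

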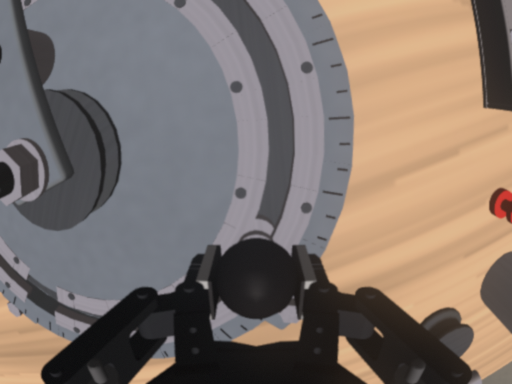

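>>> jog_arm([
  [[0,0,0],[0,0,0],0.6],
  [[0,0,0],[0,0,0],0.6],
  [[0,0,0],[0,0.007,0],0.6],
  [[0,0,0],[0,0.007,0],0.6],
  [[0,0,0],[0,0.007,0],0],
  [[0,0,0],[0,0.007,0],0],
  [[0,0,0],[0,0.007,0],0],
  [[0,0,0],[0,0.007,0],0],
  [[0,0,0],[0,0.007,0],0],
  [[0,0,0],[0,0.007,0],0],
], force=40)

```text
time: 6.48
eef_pos: [0.5989, 0.0803, 0.0049]
tcp_rot: [-0.694, 0.128, -0.128, 0.696]
contact_force: [-0.1, -0.3, -1.8]
opening: 0.45
```

```bash
python3 - <<'E'
from h import *
for f in('w1.png','w2.png','top0.png'):
    s,c=load(f); P=cloud(s,c); g=c['pixels'].max(2).astype(int)
    H,W=g.shape; u,v=np.meshgrid(np.arange(W)+0.,np.arange(H)+0.)
    # edges of slot along radial scan, using ray/plane z=.0285
    for C in [np.array([.5015,-.0095])]:
      for it in range(3):
        pts=[];T=camT(s,c);Ti=np.linalg.inv(T)
        for a in np.radians(np.arange(-180,180,3)):
            prof=[];rs=np.arange(.110,.150,.0005)
            X=np.stack([C[0]+rs*np.cos(a),C[1]+rs*np.sin(a),0*rs+.0285,1+0*rs])
            q=Ti@X; x=q[0]/-q[2];y=-q[1]/-q[2]
            if 'T' not in c: r=np.hypot(x,y);k=np.arctan(r)/r;x=x*k;y=y*k
            uu=(c['cx']+c['fx']*x).astype(np.float32)[None];vv=(c['cy']+c['fy']*y).astype(np.float32)[None]
            if uu.min()<2 or uu.max()>W-3 or vv.min()<2 or vv.max()>H-3: continue
            pr=cv2.remap(g.astype(np.float32),uu,vv,cv2.INTER_LINEAR)[0]
            d=np.gradient(cv2.GaussianBlur(pr[None],(0,0),2)[0]); i=d.argmin();j=d.argmax()
            w=rs[j]-rs[i]
            if .008<w<.02 and d[j]>2 and d[i]<-2: pts.append((a,rs[i],rs[j]))
        A=np.array(pts); mid=A[:,1:].mean(1)
        M=np.stack([np.cos(A[:,0]),np.sin(A[:,0]),1+0*A[:,0]],1)
        sol=least_squares(lambda p:M@p-mid,[0,0,.13],loss='soft_l1',f_scale=.001).x
        C=C+sol[:2]
    print(f,len(A),C.round(4),sol[2].round(4),(A[:,2]-A[:,1]).mean())
E
```

```text
w1.png 95 [ 0.5036 -0.0094] 0.1302 0.013352631578947371
w2.png 80 [ 0.5029 -0.008 ] 0.1301 0.013631250000000001
top0.png 101 [ 0.5024 -0.0093] 0.1301 0.013732673267326731
```

```bash
cat >> h.py <<'E'
C=np.array([.503,-.0087])
def arc(a0,a1,n,z=None,r=.1303):
    s=ctrl.get_state(); M=R.from_quat(s['tcp_rot']).as_matrix(); p=s['eef_pos']; z=p[2] if z is None else z
    print('now r',np.hypot(*(p[:2]-C)),'ang',np.degrees(np.arctan2(*(p[:2]-C)[::-1])),'z',p[2],'F',s['contact_force'].round(1),'open',round(s['opening'],3),'t',s['time'])
    for a in np.radians(np.linspace(a0,a1,n)):
        print(np.round(M.T@(np.array([C[0]+r*np.cos(a),C[1]+r*np.sin(a),z])-p),3).tolist())
E
python3 -c "
from h import *
arc(40,4,10)"
```

```text
now r 0.13087077016438442 ang 42.87159684258682 z 0.004914626715259107 F [-0.1 -0.3 -1.8] open 0.45 t 6.4833
[0.006, -0.0, -0.004]
[0.013, -0.0, -0.008]
[0.021, -0.0, -0.013]
[0.028, -0.0, -0.019]
[0.034, -0.0, -0.025]
[0.041, -0.0, -0.032]
[0.046, -0.0, -0.039]
[0.052, -0.0, -0.047]
[0.056, -0.0, -0.054]
[0.06, -0.0, -0.063]
```

>>> jog_arm([
  [[0,0,0],[0.006,0,-0.004],0],
  [[0,0,0],[0.013,0,-0.008],0],
  [[0,0,0],[0.021,0,-0.013],0],
  [[0,0,0],[0.028,0,-0.019],0],
  [[0,0,0],[0.034,0,-0.025],0],
  [[0,0,0],[0.041,0,-0.032],0],
  [[0,0,0],[0.046,0,-0.039],0],
  [[0,0,0],[0.052,0,-0.047],0],
  [[0,0,0],[0.056,0,-0.054],0],
  [[0,0,0],[0.06,0,-0.063],0],
])

```text
time: 7.32
eef_pos: [0.6327, -0.0008, 0.0047]
tcp_rot: [-0.694, 0.128, -0.128, 0.696]
contact_force: [-0.1, 0.3, -2.7]
opening: 0.448
```

```bash
python3 -c "
from h import *
arc(1,-28,10,.005)"
```

```text
now r 0.129899922928982 ang 3.5014907387799883 z 0.004662432558611852 F [-0.1  0.3 -2.7] open 0.448 t 7.3167
[0.003, -0.0, -0.005]
[0.005, -0.0, -0.012]
[0.007, -0.0, -0.019]
[0.009, -0.0, -0.026]
[0.01, -0.0, -0.033]
[0.011, -0.0, -0.041]
[0.012, -0.0, -0.048]
[0.012, -0.001, -0.055]
[0.012, -0.001, -0.062]
[0.011, -0.001, -0.07]
```

>>> jog_arm([
  [[0,0,0],[0.003,0,-0.005],0],
  [[0,0,0],[0.005,0,-0.012],0],
  [[0,0,0],[0.007,0,-0.019],0],
  [[0,0,0],[0.009,0,-0.026],0],
  [[0,0,0],[0.01,0,-0.033],0],
  [[0,0,0],[0.011,0,-0.041],0],
  [[0,0,0],[0.012,0,-0.048],0],
  [[0,0,0],[0.012,0,-0.055],0],
  [[0,0,0],[0.012,0,-0.062],0],
  [[0,0,0],[0.011,0,-0.07],0],
])

```text
time: 8.15
eef_pos: [0.6178, -0.0707, 0.0045]
tcp_rot: [-0.694, 0.128, -0.128, 0.697]
contact_force: [0.2, -0.3, -3.5]
opening: 0.447
```

```bash
python3 - <<'E'
from h import *
arc(-30,-49,8,.005)
s,c=snap('side','s5.png')
cv2.imwrite('pics/s5c.png',cv2.resize(c['pixels'][140:280,205:385],None,fx=4.2,fy=4.2,interpolation=cv2.INTER_CUBIC))
snap('wrist','w5.png')
E
```

```text
now r 0.1304821651179098 ang -28.346802023170902 z 0.004541482759269196 F [ 0.2 -0.3 -3.5] open 0.447 t 8.15
[-0.001, -0.0, -0.004]
[-0.002, -0.0, -0.01]
[-0.003, -0.001, -0.016]
[-0.005, -0.001, -0.022]
[-0.007, -0.001, -0.028]
[-0.009, -0.001, -0.033]
[-0.012, -0.001, -0.039]
[-0.014, -0.001, -0.044]
```

View pics/s5c.png

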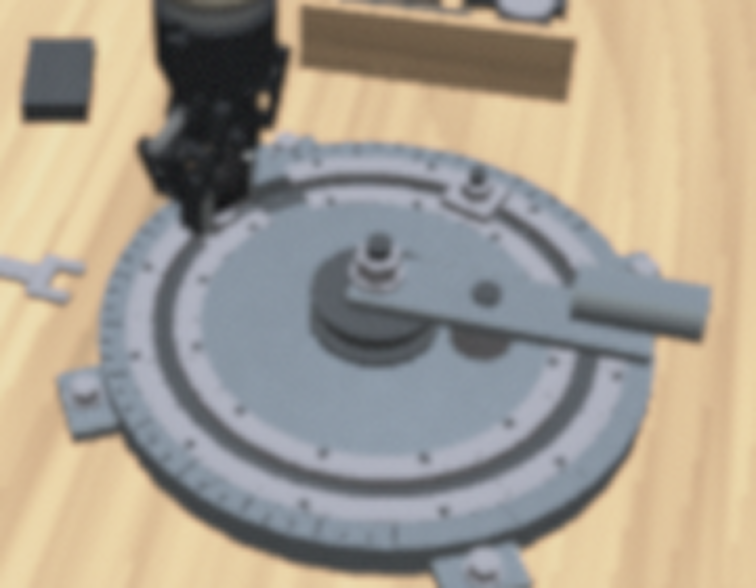

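View pics/w5.png

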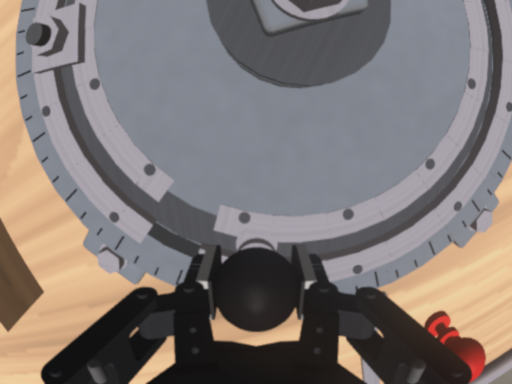

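```bash
python3 - <<'E'
from h import *
s,c=load('w5.png')
for u,v in [(172,182),(160,201),(224,208),(216,233),(152,223),(132,242)]:
    p=plane(s,c,u,v,.0285)[:2]-C; print(u,v,np.hypot(*p).round(4),np.degrees(np.arctan2(p[1],p[0])).round(2))
cv2.imwrite('pics/w5c.png',cv2.resize(c['pixels'][160:270,100:260],None,fx=5,fy=5,interpolation=cv2.INTER_CUBIC))
E
```

```text
172 182 0.1078 -56.8
160 201 0.1211 -56.85
224 208 0.108 -40.18
216 233 0.1236 -40.12
152 223 0.1356 -55.77
132 242 0.1545 -57.59
```

View pics/w5c.png

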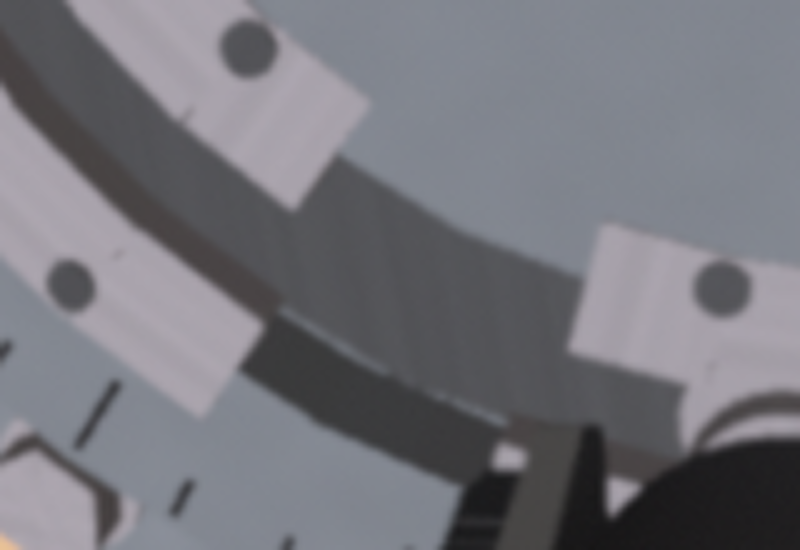

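>>> jog_arm([
  [[0,0,0],[-0.001,0,-0.005],0],
  [[0,0,0],[-0.002,0,-0.01],0],
  [[0,0,0],[-0.003,0,-0.016],0],
  [[0,0,0],[-0.005,0,-0.022],0],
  [[0,0,0],[-0.007,0,-0.028],0],
  [[0,0,0],[-0.009,0,-0.033],0],
  [[0,0,0],[-0.012,0,-0.039],0],
  [[0,0,0],[-0.0135,0,-0.0435],0],
  [[0,0,0],[-0.0135,0,-0.0435],0],
  [[0,0,0],[-0.0135,0,-0.0435],0],
])

```text
time: 9.08
eef_pos: [0.589, -0.1072, 0.0043]
tcp_rot: [-0.694, 0.129, -0.129, 0.696]
contact_force: [-0.3, -0.7, -3.3]
opening: 0.446
```

```bash
python3 - <<'E'
from h import *
arc(-48.7,-48.7,1,.005)
snap('wrist','w6.png')
E
```

```text
now r 0.1307591982467629 ang -48.86893063198234 z 0.004344376266154484 F [-0.3 -0.7 -3.3] open 0.446 t 9.0833
[-0.0, -0.001, 0.001]
```

View pics/w6.png

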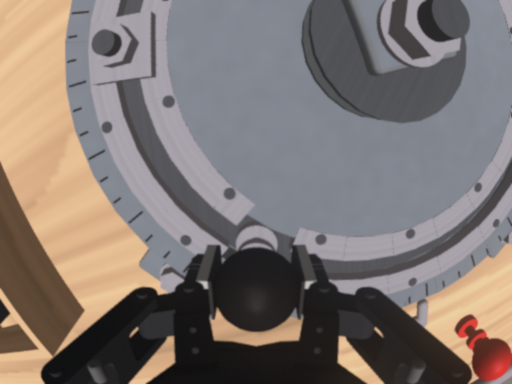

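>>> jog_arm([
  [[0,0,0],[0,-0.002,0],0],
  [[0,0,0],[0,-0.004,0],0],
  [[0,0,0],[0,-0.006,0],0],
  [[0,0,0],[0,-0.008,0],0],
])

```text
time: 9.47
eef_pos: [0.5894, -0.1069, 0.0127]
tcp_rot: [-0.694, 0.129, -0.129, 0.696]
contact_force: [-0.2, 0.4, -3.4]
opening: 0.445
```

>>> jog_arm([
  [[0,0,0],[0,-0.005,0],0],
  [[0,0,0],[0,-0.01,0],0],
  [[0,0,0],[0,-0.015,0],0],
  [[0,0,0],[0,-0.02,0],0],
  [[0,0,0],[0,-0.025,0],0],
  [[0,0,0],[0,-0.035,0],0],
  [[0,0,0],[0,-0.045,0],0],
  [[0,0,0],[0,-0.06,0],0],
  [[0,0,0],[0,-0.075,0],0],
  [[0,0,0],[0,-0.09,0],0],
])

```text
time: 10.3
eef_pos: [0.5895, -0.1072, 0.1043]
tcp_rot: [-0.694, 0.129, -0.129, 0.696]
contact_force: [0.6, 0.0, -2.5]
opening: 0.446
```

```bash
python3 - <<'E'
from h import *
s,c=snap('side','s7.png')
cv2.imwrite('pics/s7c.png',cv2.resize(c['pixels'][100:280,205:385],None,fx=3.3,fy=3.3,interpolation=cv2.INTER_CUBIC))
snap('wrist','w7.png')
x=np.array([.976,-.218,0]);y=np.array([.218,.976,0]);O=np.array([.4905,.364,0])
t=O-.05*x; print(t)
rel([[.589,-.107,.18],t+[0,0,.18],t+[0,0,.01]],1.211)
E
```

```text
[0.4417 0.3749 0.    ]
t 10.4 pos [ 0.592  -0.1081  0.107 ] F [ 0.51 -0.54 -2.12] open 0.447
axes x [ 0.934 -0.358  0.007] y [ 0.008  0.    -1.   ] z [0.358 0.934 0.003] q [-0.35  0.22  1.84  0.    1.08 -1.56]
d tool [-0.0027 -0.073   0.0002]
d tool [-0.3126 -0.0739  0.3975]
d tool [-0.3138  0.0961  0.3969]
turn [-0.003  -0.0061  0.0069]
```

View pics/s7c.png

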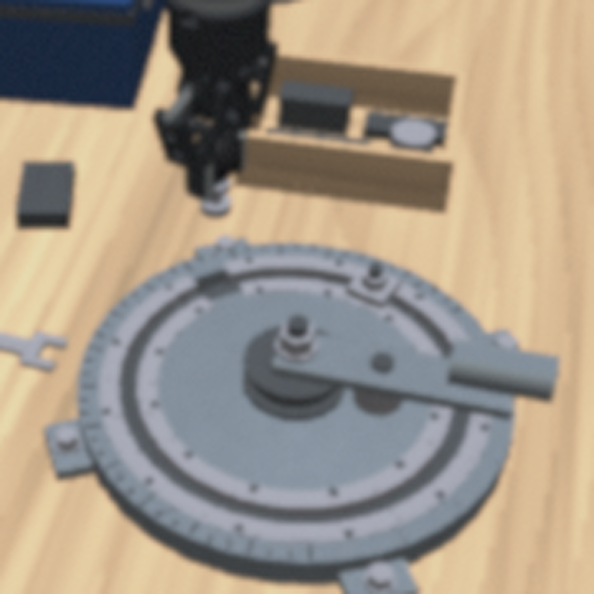

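View pics/w7.png

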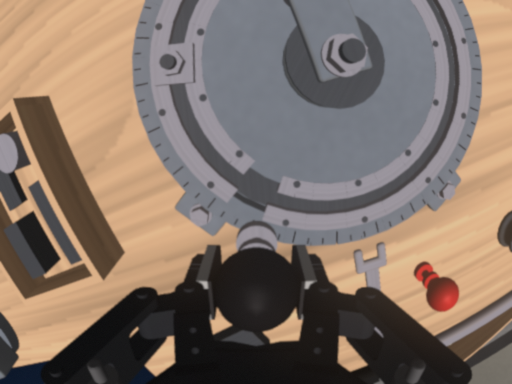

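>>> jog_arm([
  [[0,0,0.007],[0,-0.03,0],0],
  [[0,0,0.007],[-0.006,-0.06,0.008],0],
  [[0,0,0.007],[-0.019,-0.074,0.024],0],
  [[0,0,0.007],[-0.038,-0.074,0.048],0],
  [[0,0,0.007],[-0.057,-0.074,0.072],0],
  [[0,0,0.007],[-0.076,-0.074,0.096],0],
  [[0,0,0.007],[-0.095,-0.074,0.12],0],
  [[0,0,0.007],[-0.114,-0.074,0.144],0],
  [[0,0,0.007],[-0.133,-0.074,0.168],0],
  [[0,0,0.007],[-0.152,-0.074,0.192],0],
])

```text
time: 11.23
eef_pos: [0.5171, 0.1268, 0.18]
tcp_rot: [-0.694, 0.129, -0.129, 0.696]
contact_force: [0.5, 0.5, -3.4]
opening: 0.447
```

```bash
python3 - <<'E'
from h import *
rel([[.4417,.3749,.18]],1.211)
E
```

```text
t 11.23 pos [0.5171 0.1268 0.18  ] F [ 0.47  0.49 -3.43] open 0.447
axes x [ 0.934 -0.358 -0.001] y [ 0.     0.003 -1.   ] z [0.358 0.934 0.003] q [ 0.05 -0.01  1.95  0.    1.21 -1.16]
d tool [-0.1592  0.0007  0.2046]
turn [-0.0028 -0.0064 -0.0008]
```

>>> jog_arm([
  [[0,0,0],[-0.018,0,0.023],0],
  [[0,0,0],[-0.037,0,0.047],0],
  [[0,0,0],[-0.056,0,0.072],0],
  [[0,0,0],[-0.075,0,0.096],0],
  [[0,0,0],[-0.094,0,0.12],0],
  [[0,0,0],[-0.113,0,0.145],0],
  [[0,0,0],[-0.132,0,0.17],0],
  [[0,0,0],[-0.15,0,0.192],0],
  [[0,0,0],[-0.159,0,0.2045],0],
  [[0,0,0],[-0.159,0,0.2045],0],
])

```text
time: 12.07
eef_pos: [0.4401, 0.3773, 0.1799]
tcp_rot: [-0.694, 0.128, -0.127, 0.697]
contact_force: [-0.9, -0.8, -3.6]
opening: 0.445
```

```bash
python3 - <<'E'
from h import *
s,c=snap('wrist','w8.png'); s2,c2=snap('side','s8.png')
P=cloud(s,c)
m=(np.abs(P[...,2]-.034)<.005)&(np.abs(P[...,0]-.5)<.13)&(np.abs(P[...,1]-.345)<.12)
print('tray',cv2.minAreaRect((P[m][:,:2]*1000).astype(np.float32)))
rel([[.4417,.3749,.18]],1.211)
E
```

```text
tray ((477.4283752441406, 367.5436096191406), (140.6779327392578, 172.6407012939453), 77.31945037841797)
t 12.17 pos [0.4412 0.3747 0.1799] F [ 0.69 -0.1  -2.27] open 0.444
axes x [ 0.934 -0.357 -0.001] y [-0.001  0.002 -1.   ] z [0.357 0.934 0.001] q [ 0.53  0.09  1.84  0.    1.21 -0.68]
d tool [ 0.0004 -0.0001  0.0004]
turn [-0.0013 -0.0049 -0.0012]
```

View pics/w8.png

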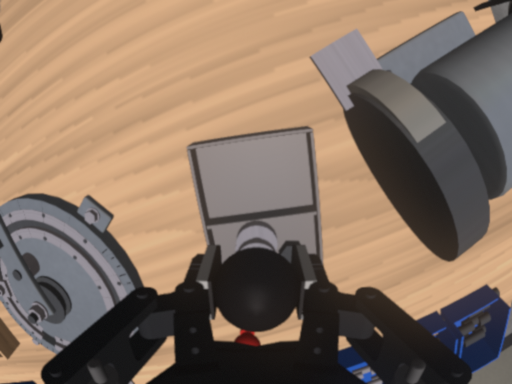

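View pics/s8.png

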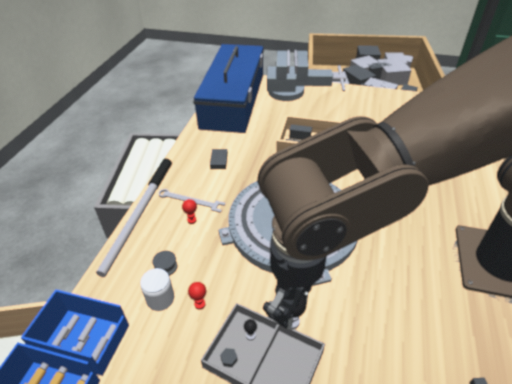

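>>> jog_arm([
  [[0,0,0],[0,0.025,0],0],
  [[0,0,0],[0,0.05,0],0],
  [[0,0,0],[0,0.075,0],0],
  [[0,0,0],[0,0.1,0],0],
  [[0,0,0],[0,0.125,0],0],
  [[0,0,0],[0,0.145,0],0],
  [[0,0,0],[0,0.16,0],0],
  [[0,0,0],[0,0.168,0],0],
  [[0,0,0],[0,0.172,0],0],
  [[0,0,0],[0,0.172,0],0],
])

```text
time: 13.0
eef_pos: [0.4411, 0.3741, 0.0073]
tcp_rot: [-0.695, 0.129, -0.128, 0.695]
contact_force: [-0.3, -0.3, -2.1]
opening: 0.445
```

>>> jog_arm([
  [[0,0,0],[0,0.002,0],0],
  [[0,0,0],[0,0.004,0],0],
  [[0,0,0],[0,0.005,0],0],
  [[0,0,0],[0,0.006,0],0],
  [[0,0,0],[0,0.006,0],0],
])

```text
time: 13.42
eef_pos: [0.4412, 0.3742, 0.0016]
tcp_rot: [-0.695, 0.129, -0.128, 0.696]
contact_force: [0.1, -0.6, -2.8]
opening: 0.449
```

>>> jog_arm([
  [[0,0,0],[0,0.001,0],0],
  [[0,0,0],[0,0.002,0],0],
  [[0,0,0],[0,0.002,0],0],
])

```text
time: 13.67
eef_pos: [0.4411, 0.3742, -0.0006]
tcp_rot: [-0.695, 0.129, -0.128, 0.696]
contact_force: [0.3, 0.1, -3.1]
opening: 0.449
```

>>> jog_arm([
  [[0,0,0],[0,0.001,0],0],
  [[0,0,0],[0,0.002,0],0],
  [[0,0,0],[0,0.002,0],0],
])

```text
time: 13.92
eef_pos: [0.4416, 0.3744, -0.0019]
tcp_rot: [-0.695, 0.129, -0.128, 0.696]
contact_force: [-0.7, -1.4, 0.8]
opening: 0.448
```

>>> jog_arm([
  [[0,0,0],[0,0.001,0],0],
  [[0,0,0],[0,0.001,0],0],
  [[0,0,0],[0,0.001,0],0],
])

```text
time: 14.17
eef_pos: [0.4422, 0.3748, -0.0019]
tcp_rot: [-0.695, 0.128, -0.128, 0.696]
contact_force: [-1.8, -0.8, 5.5]
opening: 0.444
```

```bash
python3 - <<'E'
from h import *
rel([[.4417,.3749,.1]])
snap('wrist','w9.png'); s,c=snap('side','s9.png')
cv2.imwrite('pics/s9c.png',cv2.resize(c['pixels'][264:384,200:350],None,fx=5,fy=5,interpolation=cv2.INTER_CUBIC))
E
```

```text
t 14.17 pos [ 0.4422  0.3748 -0.0019] F [-1.81 -0.81  5.46] open 0.444
axes x [ 0.934 -0.357 -0.   ] y [ 0.     0.002 -1.   ] z [0.357 0.934 0.002] q [ 0.53  0.33  1.93  0.    0.88 -0.68]
d tool [-5.000e-04 -1.019e-01  1.000e-04]
```

View pics/s9c.png

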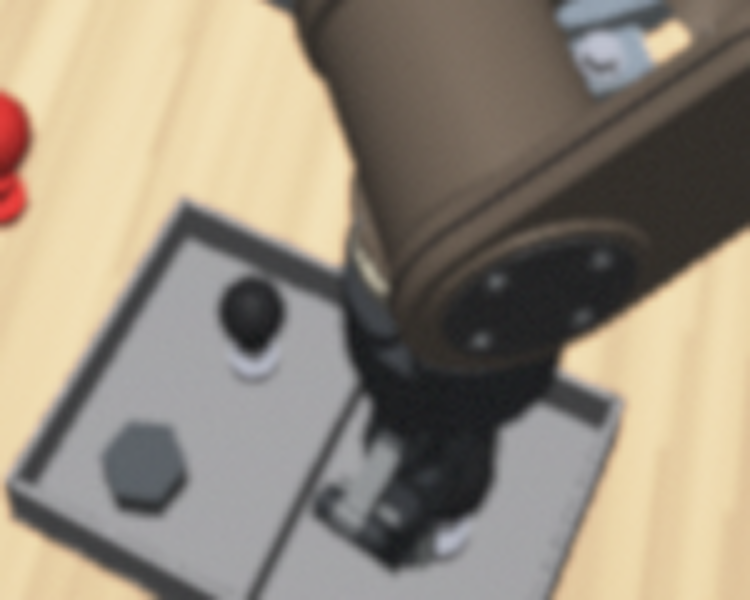

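The crop (s9c.png) shows the stop in the empty half, with its foot near (450,535), on the floor. The wrist force is +5.5 N. I'll open part way, then fully as I rise.

>>> jog_arm([
  [[0,0,0],[0,0,0],0.6],
  [[0,0,0],[0,0,0],0.75],
  [[0,0,0],[0,0,0],0.75],
  [[0,0,0],[0,0,0],0.75],
  [[0,0,0],[0,0,0],0.75],
])

```text
time: 14.68
eef_pos: [0.442, 0.3747, -0.0023]
tcp_rot: [-0.695, 0.128, -0.128, 0.696]
contact_force: [0.1, -0.0, 0.8]
opening: 0.748
```

```bash
python3 - <<'E'
from h import *
rel([[.4417,.3749,.1]])
snap('wrist','w10.png')
E
```

```text
t 14.68 pos [ 0.442   0.3747 -0.0023] F [ 0.13 -0.01  0.78] open 0.748
axes x [ 0.934 -0.357 -0.001] y [ 0.     0.002 -1.   ] z [0.357 0.934 0.002] q [ 0.53  0.33  1.94  0.    0.88 -0.68]
d tool [-0.0004 -0.1023  0.0002]
```

View pics/w10.png

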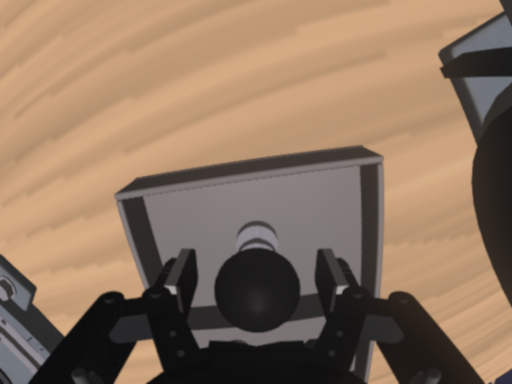

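Both fingers are clear of the ball and the stop is standing. Next I rise straight up.

>>> jog_arm([
  [[0,0,0],[0,-0.012,0],0.75],
  [[0,0,0],[0,-0.03,0],0.75],
  [[0,0,0],[0,-0.055,0],0.75],
  [[0,0,0],[0,-0.09,0],0.75],
  [[0,0,0],[0,-0.125,0],0.75],
  [[0,0,0],[0,-0.16,0],0.75],
  [[0,0,0],[0.0,-0.19,0],0.75],
  [[0,0,0],[0,-0.22,0],0.75],
  [[0,0,0],[0,-0.25,0],0.75],
  [[0,0,0],[0,-0.25,0],0.75],
])

```text
time: 15.57
eef_pos: [0.445, 0.3761, 0.2574]
tcp_rot: [-0.691, 0.124, -0.132, 0.699]
contact_force: [-0.2, 0.3, 1.9]
opening: 0.749
```

>>> jog_arm([
  [[0,0,0],[0.03,0,-0.02],0.75],
  [[0,0,0],[0.06,0,-0.04],0.75],
  [[0,0,0],[0.09,0,-0.06],0.75],
  [[0,0,0],[0.1,0,-0.09],0.75],
  [[0,0,0],[0.1,0,-0.12],0.75],
  [[0,0,0],[0.1,0,-0.15],0.75],
  [[0,0,0],[0.1,0,-0.18],0.75],
  [[0,0,0],[0.1,0,-0.18],0.75],
  [[0,0,0],[0.1,0,-0.18],0.75],
])

```text
time: 16.32
eef_pos: [0.4738, 0.1714, 0.2563]
tcp_rot: [-0.691, 0.125, -0.133, 0.699]
contact_force: [0.2, -0.5, -0.2]
opening: 0.748
```

```bash
python3 - <<'E'
from h import *
st=ctrl.get_state(); print(st['time'],st['eef_pos'],st['contact_force'],np.abs(st['dq']).max())
O=np.array([.4905,.364]);x=np.array([.976,-.218]);y=np.array([.218,.976])
for n in('top','side','wrist'):
    s,c=snap(n,n+'9.png'); P=cloud(s,c); g=c['pixels'].max(2)
    m=(g<50)&(np.hypot(P[...,0]-.442,P[...,1]-.375)<.03)&(P[...,2]>.04)&(P[...,2]<.09)
    if m.sum()>20:
        b=sphere(P[m],[.442,.375,.058]); print(n,m.sum(),'ball',b.round(4),'tray xy',(b[:2]-O)@x,(b[:2]-O)@y)
    m=(np.abs(P[...,2]-.034)<.005)&(np.abs(P[...,0]-.5)<.13)&(np.abs(P[...,1]-.345)<.12)
    if m.any(): print('tray',cv2.minAreaRect((P[m][:,:2]*1000).astype(np.float32)))
    if n=='side': cv2.imwrite('pics/side9c.png',cv2.resize(c['pixels'][284:384,190:340],None,fx=5,fy=5,interpolation=cv2.INTER_CUBIC))
E
```

```text
16.3167 [0.47383181 0.1713682  0.25633108] [ 0.21110172 -0.51037852 -0.19862991] 0.0332772322775708
top 44 ball [0.4422 0.3711 0.0582] tray xy -0.048645870722085524 -0.0035826749434552142
tray ((491.0360412597656, 364.21112060546875), (140.95730590820312, 200.03399658203125), 77.39079284667969)
side 283 ball [0.4404 0.3736 0.0576] tray xy -0.050990345135187014 -0.00158862732860226
tray ((490.15277099609375, 363.23211669921875), (141.5694580078125, 200.59095764160156), 77.18492889404297)
wrist 519 ball [0.4418 0.3749 0.0577] tray xy -0.04985479252809489 -3.900391314936715e-06
tray ((491.1771240234375, 364.37030029296875), (141.09275817871094, 201.2425994873047), 77.59458923339844)
```

View pics/side9c.png

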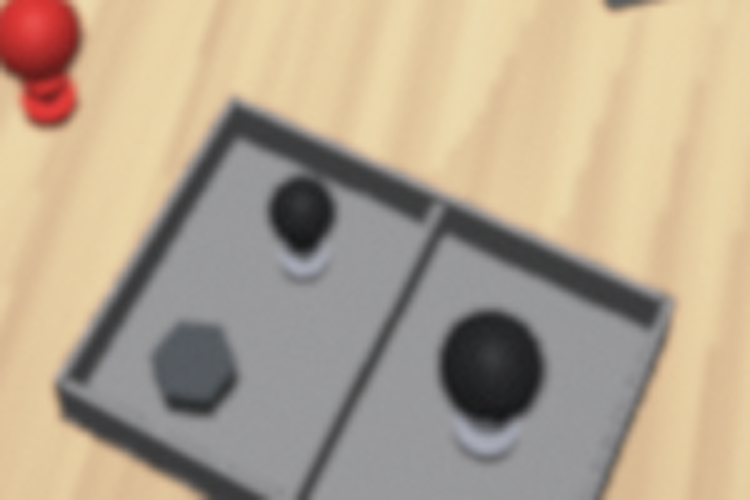

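View pics/top9.png

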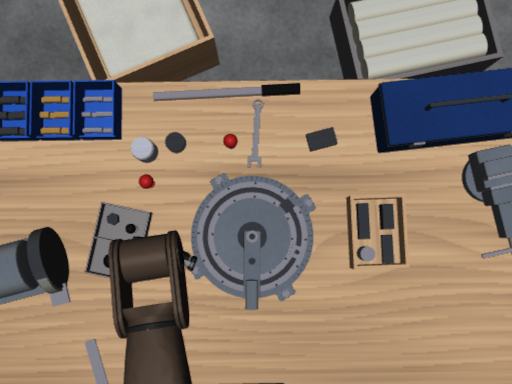

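The stop stands upright in the empty half (side9c.png: ball at (490,365), foot at (487,435)). Its ball centre is at 58 mm, as it should be with the foot on the floor. The tray and everything else are where they were. Handing in.

```bash
python3 -c "
from plant import ctrl
print(ctrl.sign_off()); print(ctrl.get_state()['time'])"
```

```text
the job is handed in; nothing more can be done
None
the job is handed in; nothing more can be done
```

The big ball-knob stop is out of the bender and standing on its foot in the empty half of the tray, let go. I handed the job in at about 16.5 s; it reports no verdict. I slid the stop round the slot to the gap, about 49° clockwise from world +x, and lifted it out there with only its own weight showing on the wrist.

**Last checks:**
- **Stop:** its ball centre is 58 mm above the table, which matches the foot being on the tray floor. It sits at about (-0.050, 0.000) m in the tray's frame, and the three cameras agree to about 4 mm. The side view shows it upright; I did not measure the angle.
- **Everything else:** the tray is within about 1 mm of its first position. By eye, the other things on the bench look unmoved.
- **Robot:** the gripper is clear of everything and the wrist force reads about zero.

**What disagreed or went wrong:**
- **First grip missed:** the fingers shut on top of the ball, with about 15 N on the wrist, and the ball did not move. The real fingertips end about 30 mm (shut) to 43 mm (open) behind the TCP the robot reports. I gripped again about 40 to 50 mm lower, and the grip held.
- **Opening reading:** with the ball gripped, the opening read about 38 mm, although the ball is 40 mm across.

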